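# Take a tube's bore with a telescoping gauge

### The arm

A 6-joint arm with a two-finger parallel gripper is mounted at the origin on the work surface. World frame = base frame: x ahead of the robot, y to its left, z up, the work surface at z = 0. Lengths are in m, angles in degrees, forces in N, time in s.
With the tool pointing down it reaches from about 0.3 to 0.75 m from the base axis. Payload 8.5 kg.
Tool frame: the origin (TCP) lies at the very end of the fingers, on their centre line; the grasp point (between the pads) lies 19 mm behind it (env.pinch_z is the distance from the TCP to the grasp point, in m); z points along the fingers, y is the line along which they close (so a half turn about z gives the same grasp; the last joint's range is limited). The gripper opens to 85 mm and grips with 20 to 120 N. Pads are 22 mm wide; open, the fingers measure 114 mm over their backs; the gripper's body (76 mm by 85 mm) begins 54 mm behind the grasp point. The pads swing forward as they close: fully open they stand 13 mm farther back than shut.
Start: joints at [52.924, 21.807, 74.336, -0, 83.858, -12.336], TCP at [0.23, 0.5, 0.231] pointing down, gripper open.
Joint ranges: [-178.18, 178.18], [-50.72, 133.34], [12.68, 142.11], [-81.47, 261.47], [9.98, 163.14], [-165.26, 165.26]. Speed limits (degrees/s): [136.94, 136.94, 180, 180, 180, 180].

### API

Orientations are given as a 3x3 rotation matrix whose columns are the frame's x, y, z axes.
In Python, from rig import env, viewer gives the robot as it stands.
- The arm moves only by the tool drive_tool, never from a script. Its argument "series" is a list of rows, each a list of 3 entries, a list of its own where there are three numbers: the shift along the tool's x, y, z in m, then the turn about the tool's z in degrees, then the finger opening in m, from 0 to 0.0854. A call has 1 to 20 rows; each row is the pose to reach, as a shift and turn from the pose commanded when the call began, along the tool's axes at that moment; what a row does not reach only later rows make up. A row lasts 1/10 s, in which the tool goes at most 50 mm and 8.59 degrees, less where a joint would pass 70% of its speed; a pose out of reach is approached as far as the arm can. A call with a gripper value outside its range is refused whole. The fingers move at their own pace and stop on an object; "newtons" is the grip in N (left out, the last holds). Time passes only in rows, so rows that repeat a pose let the fingers close. It gives the time, the measured TCP pose, the force, the opening and the grip force at its end, in the units of the state.
- env.observe(): the state, without advancing time (a new reading comes with each control period).
- viewer.get_image(name): name is "side" or "top" or "wrist"; returns a dict with "img" (480x640x3 uint8, red, green, blue), "depth" (480x640 float32, m along the optical axis (not along the pixel's ray), 0 where there is no reading), "camera_matrix" (3x3 intrinsics, pixels), "distortion" ([k1, k2, p1, p2, k3] as OpenCV has them; the pictures are not rectified), "rvec" (rotation vector, rad) and "tvec" (3), from world to camera coordinates, as OpenCV has them. Camera axes: x right, y down, z forward; pixel columns grow to the right and rows downward; lengths in m; the calibration is good to about 2 mm. A picture is of the moment at which its call begins.
- env.close_job(): hands the job in; it is judged then, once.
The state is a dict: "time_s": time; "q": joint angles; "qvel": joint speeds; "joint_efforts": joint torques, N m; "position": TCP position; "tool_rot": TCP orientation; "ft_force": force on the tool from outside, world axes, zero at the start; "wrist_torque": the same for the moment, N m; "grip_width": finger opening in m; "gripper_force": force on a finger pad.
Only numpy, scipy, OpenCV 4.12 (cv2) and the standard library are available. Lean on these libraries where they do the work, as an engineer would, in place of code of your own. Each camera call takes 0.05 s, during which the arm holds its last target. There are 200 camera calls.

### The job

Take the bore of the tube clamped in the vise with the telescoping gauge: lift the gauge out of its wooden stand with the lock still on, lower it square into the tube until its depth stop sits on the end face, swing the lock lever fully open so that the plungers spring out to the wall, and swing it fully back to lock them. Then draw the gauge straight out and stand it back in the slot of its stand, still locked at the bore's size. Do not shift the tube in the vise, and leave the micrometer, spanner and drill alone.

Things in the scene. Friction and masses are not known exactly. Their poses are not given: they have to be found in the camera images.
- gauge_seat (a point): Telescoping bore gauge, steel, 0.54 kg, 156 mm long, loose; starts upright in the slot of the wooden stand, plungers pushed in and locked. This point: on its axis, centre of the underside of its four-armed depth stop (arms 7 mm thick, reaching 52 mm from the axis at 45, 135, 225, 315 degrees). z up along the handle, x along the two plungers. Lever hub 34 mm across, 31 to 45 mm above here.
- gauge_head (a point): Centre of the gauge's head, 45 mm below gauge_seat on its axis (same axes): a barrel 17 mm across lying along x, with a plunger out of each end; 58 mm from tip to tip when pushed in, 86 mm at full reach. Lowest part of the gauge, 9 mm below this point. The stem above it is 14 mm across.
- gauge_handle (a point): Centre of the gauge's knurled round handle, 25 mm diameter, 56 mm long, upright, fixed to the gauge's body above the lever hub; 74 mm above gauge_seat on its axis, same axes. The place to carry the gauge by.
- lock_lever (a joint): Lock lever, turning about the handle's axis: 0 = locked stop, lever along the gauge's +y; 1.571 = open stop, along its -x (quarter turn counter-clockwise from above). Needs 0.05 to 0.08 N m (1 N at the grip), stays where left. Below 0.3 the plungers are clamped; above 0.45 they are free and springs (3 N each) push them out within 1 s. Pushing on at a stop turns the whole gauge.
- lever_grip (a point): Centre of the lever's bar grip: 13 mm wide, 14 mm high, 38 mm long radially, 69 mm from the gauge's axis, 55 mm above gauge_seat along its z; the handle's top is 47 mm higher than this. In this point's own axes y points out along the lever, z along the handle.
- tip_a (a point): Outermost point of the plunger on the gauge's +x side, round-ended, 13 mm diameter, 14 mm travel.
- tip_b (a point): Outermost point of the other plunger, on the gauge's -x side. The distance from tip_a to tip_b is the size the gauge shows.
- tube_mouth (a point): Centre of the upper end face of the steel tube clamped in the vise jaws; z = the tube's axis, out of the mouth. Outside 90 mm, bore 72 mm, length 110 mm, open at both ends; leans up to 0.28 rad either way along the jaws. It slips in the jaws only if pushed hard. With the depth stop on the face gauge_seat and tube_mouth nearly coincide (7 mm play along the plungers while they are in).
- stand_seat (a point): Centre of the top face of the wooden stand, a fixed block 135 x 125 x 75 mm with a slot 95 x 31 mm right through it; x along the slot. The gauge hangs with its head in the slot, its x along the slot (either way round), its depth stop resting on this face: then gauge_seat and this point coincide (some mm of play).
- vise: Blue drill-press vise bolted to the bench, 125 mm jaws, jaw tops 98 mm above the bench; origin on the bench under the tube's clamping point, which is 80 mm up. The fixed jaw is on its -x side, screw and handle reach 250 mm along its +x.
- micrometer_mid (a point): Bystander: outside micrometer lying on the bench, 180 mm long, 19 mm high; middle of its bow.
- spanner: Bystander: steel spanner lying on the bench, 200 mm long.
- drill: Bystander: cordless drill standing on its battery, about 0.22 m tall; origin under its centre.
There are look-alikes about, which are no part of the job. Leave any yellow look-alike of the part that bears gauge_seat alone.

How it is judged:
By the outcome, as a careful person would: the job done as asked, in the order asked, and still so for the second after the job is handed in, with the robot touching nothing.
It also fails if it takes over 72 s, if anything falls off the work surface, if the arm or the gripper's body presses on something with over 40 N, if the wrist force passes 120 N, or if a joint passes its speed limit or range.

## Working session

There is one attempt and no reset: what is moved stays moved. The work goes in short steps, Python scripts to look and compute and a tool call to move; the robot and the scene stay as the last step left them, time stands still between calls to the robot, and variables do not carry over. Pictures are saved under pics/ and viewed, at most 10 in all, crops included, and the job is handed in when it is done.

Besides the shell and the picture viewer there is one more tool, called after ">>>" by a JSON object that holds its "name" and its "arguments". drive_tool: Moves the arm, as the interface text tells. Its arguments: {"type":"object","properties":{"series":{"type":"array"},"newtons":{"type":"number"}},"required":["series"]}

```bash
ls; mkdir -p pics; cat > h.py <<'E'
import numpy as np, cv2
from rig import env, viewer
def shot(n):
    return viewer.get_image(n)
def save(d,name):
    cv2.imwrite('pics/'+name,cv2.cvtColor(d['img'],cv2.COLOR_RGB2BGR))
def RT(d):
    return cv2.Rodrigues(np.array(d['rvec'],float))[0],np.array(d['tvec'],float).ravel()
def ray(d,u,v):
    R,t=RT(d); p=cv2.undistortPoints(np.array([[[u,v]]],float),np.array(d['camera_matrix'],float),np.array(d['distortion'],float))[0,0]
    return -R.T@t, R.T@np.array([p[0],p[1],1.0])
def onz(d,u,v,z):
    c,r=ray(d,u,v); return c+r*(z-c[2])/r[2]
def cloud(d):
    h,w=d['depth'].shape; u,v=np.meshgrid(np.arange(w),np.arange(h))
    p=cv2.undistortPoints(np.stack([u,v],-1).reshape(-1,1,2).astype(float),np.array(d['camera_matrix'],float),np.array(d['distortion'],float)).reshape(h,w,2)
    z=d['depth'].astype(float); P=np.dstack([p[...,0]*z,p[...,1]*z,z]); R,t=RT(d)
    return (P-t)@R
def proj(d,X):
    return cv2.projectPoints(np.array(X,float).reshape(-1,1,3),np.array(d['rvec'],float),np.array(d['tvec'],float),np.array(d['camera_matrix'],float),np.array(d['distortion'],float))[0].reshape(-1,2)
E
python3 - <<'E'
from h import *
import pickle
D={n:shot(n) for n in('side','top')}
pickle.dump(D,open('d0.pkl','wb'))
for n in D: save(D[n],n+'0.png'); c,_=ray(D[n],320,240); print(n,c)
s=env.observe(); print(s)
E
```

```text
pics
side [-0.18924071 -0.82372213  1.14007624]
top [0.42121342 0.0169713  1.58721238]
{'time_s': 0.1, 'q': array([ 5.29225247e+01,  2.18347388e+01,  7.43791862e+01,  4.46193987e-04,
        8.38567600e+01, -1.23376107e+01]), 'qvel': array([ 0.07751776,  0.01355906, -0.14640754,  0.08592777,  0.04649969,
        0.01246679]), 'joint_efforts': array([ 2.44178875e-03, -4.49220228e+01, -2.31656832e+01, -2.59561457e-04,
        3.70851980e-03,  4.04877574e-05]), 'position': array([0.23003069, 0.49930024, 0.23080313]), 'tool_rot': array([[-9.08216767e-01,  4.18499394e-01, -7.49960281e-04],
       [ 4.18499978e-01,  9.08216279e-01, -9.79593185e-04],
       [ 2.71166982e-04, -1.20354132e-03, -9.99999239e-01]]), 'ft_force': array([ 0.50768228, -0.29512137, -0.4406128 ]), 'wrist_torque': array([-0.02371722,  0.01567378,  0.0103002 ]), 'gripper_force': 0.0, 'grip_width': 0.0854473121833518}
```

View pics/top0.png

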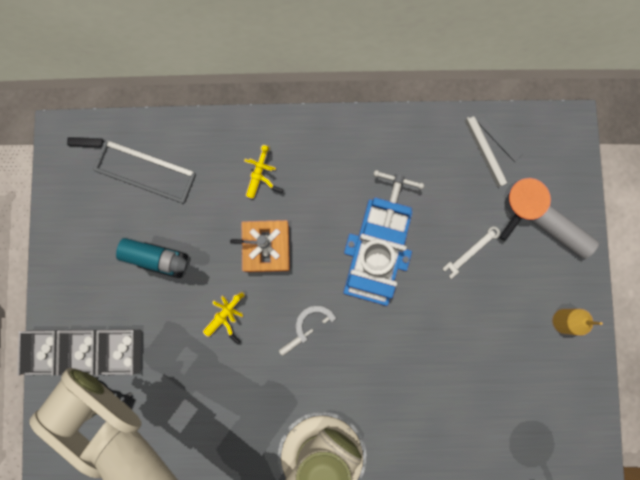

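View pics/side0.png

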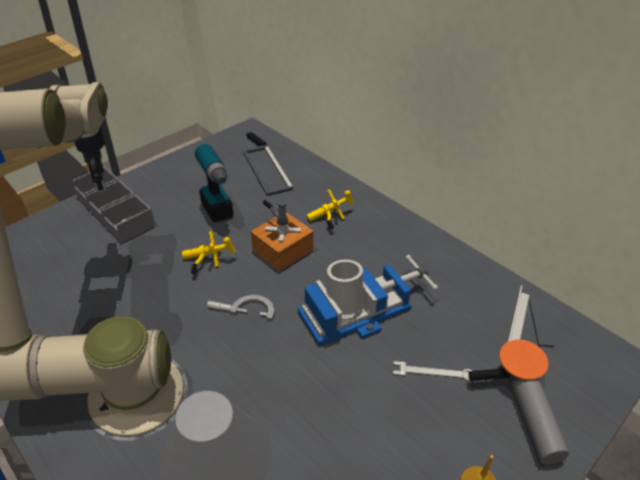

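The grey gauge in the wooden stand, at (264,244) in the top view, is the one meant: it stands upright in the slot. The yellow ones at (258,172) and (225,315) lie on the bench and are the look-alikes. The tube is at (378,260) in the blue vise. I'll enlarge the stand and vise and measure from depth.

```bash
python3 - <<'E'
from h import *
import pickle
D=pickle.load(open('d0.pkl','rb'))
a=cv2.resize(D['top']['img'][205:290,225:310],(480,480),interpolation=cv2.INTER_CUBIC)
b=cv2.resize(D['side']['img'][185:275,245:325],None,fx=4,fy=4,interpolation=cv2.INTER_CUBIC)
im=np.zeros((480,800,3),np.uint8); im[:,:480]=a; im[:360,480:800]=b
cv2.imwrite('pics/crop1.png',im[...,::-1])
im=cv2.resize(D['side']['img'][250:350,280:440],None,fx=5,fy=5,interpolation=cv2.INTER_CUBIC)
# stand: top-face points
for n in('top','side'):
    P=cloud(D[n]);
    I=D[n]['img'].astype(int)
    org=(I[...,0]>150)&(I[...,2]<110)&(I[...,0]-I[...,2]>80)&(abs(P[...,2]-.075)<.012)&(abs(P[...,1]-.3)<.2)
    Q=P[org]; Q=Q[(Q[:,0]>.3)&(Q[:,0]<.8)]
    if len(Q)>20:
        r=cv2.minAreaRect((Q[:,:2]*1000).astype(np.float32)); print(n,'stand',len(Q),r,np.median(Q[:,2]))
    # tube: top-face ring, high points near tube
    c=onz(D['top'],378,258,.15); m=(np.hypot(P[...,0]-c[0],P[...,1]-c[1])<.07)&(P[...,2]>.112)
    T=P[m]; print(n,'tube c',c,len(T),T.min(0),T.max(0))
    bl=(I[...,2]>120)&(I[...,0]<90)&(np.hypot(P[...,0]-c[0],P[...,1]-c[1])<.17)&(abs(P[...,2]-.098)<.008)
    print('blue',bl.sum()); 
    if bl.sum()>10: print(cv2.minAreaRect((P[bl][:,:2]*1000).astype(np.float32)))
    s=onz(D['top'],264,244,.1)
    m=(np.hypot(P[...,0]-s[0],P[...,1]-s[1])<.1)&(P[...,2]>.115)
    G=P[m]; print('gauge pts',s,len(G)); 
    h=G[G[:,2]>.168]; print('handle top',len(h),h.mean(0) if len(h) else 0)
    l=G[(G[:,2]<.145)&(np.hypot(G[:,0]-s[0],G[:,1]-s[1])>.045)]; print('lever',len(l),l.mean(0) if len(l) else 0)
E
```

```text
top stand 1217 ((579.7185668945312, 156.05250549316406), (147.2053985595703, 429.7839660644531), 69.1866455078125) 0.07476224946280992
top tube c [ 0.53769671 -0.15342931  0.15      ] 456 [ 0.49443531 -0.19375217  0.11202241] [ 0.58488434 -0.10844615  0.17197093]
blue 574
((537.1107177734375, -159.8931884765625), (121.3603515625, 180.58383178710938), 73.00489044189453)
gauge pts [0.585336   0.14703775 0.1       ] 246
handle top 77 [0.58751635 0.14707954 0.17665995]
lever 79 [0.59049769 0.21357078 0.13464895]
side stand 591 ((576.6172485351562, 154.9058380126953), (133.9316864013672, 430.23651123046875), 67.0057601928711) 0.07556600452242122
side tube c [ 0.53769671 -0.15342931  0.15      ] 1129 [ 0.49209626 -0.20433782  0.11215198] [ 0.5854011  -0.10675495  0.16975542]
blue 554
((537.0192260742188, -164.60888671875), (124.54651641845703, 181.392333984375), 72.23902130126953)
gauge pts [0.585336   0.14703775 0.1       ] 291
handle top 57 [0.58583587 0.14465204 0.17596165]
lever 54 [0.58834793 0.21089521 0.13445742]
```

View pics/crop1.png

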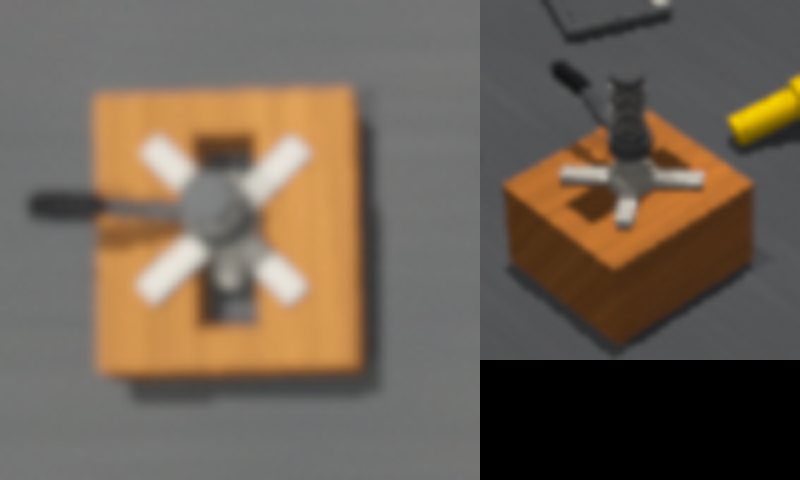

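Confirmed: the grey gauge has its lever along about world +y, and the slot runs along about world x. Next I'll fit the tube's lean.

```bash
python3 - <<'E'
from h import *
import pickle
from scipy.optimize import least_squares
D=pickle.load(open('d0.pkl','rb'))
for n in('top','side'):
    P=cloud(D[n]); I=D[n]['img'].astype(int)
    c=np.array([.538,-.155]); 
    m=(np.hypot(P[...,0]-c[0],P[...,1]-c[1])<.06)&(P[...,2]>.13)
    T=P[m]; rng=np.random.default_rng(0); best=None
    # ransac top plane
    for i in range(2000):
        a=T[rng.choice(len(T),3,False)]; nn=np.cross(a[1]-a[0],a[2]-a[0]); L=np.linalg.norm(nn)
        if L<1e-5: continue
        nn/=L; nn*=np.sign(nn[2])
        if nn[2]<.93: continue
        k=abs((T-a[0])@nn)<.002
        if best is None or k.sum()>best.sum(): best=k
    Q=T[best]; q=Q.mean(0); nn=np.linalg.svd(Q-q)[2][2]; nn*=np.sign(nn[2])
    # ring centre: annulus fit in plane
    e1=np.cross([0,1,0],nn); e1/=np.linalg.norm(e1); e2=np.cross(nn,e1)
    X=np.c_[(Q-q)@e1,(Q-q)@e2]
    f=lambda p:np.maximum(np.abs(np.hypot(*(X-p).T)-.0405)-.0045,0)
    r=least_squares(f,[0,0],loss='soft_l1',f_scale=.001); C=q+e1*r.x[0]+e2*r.x[1]
    print(n,len(T),len(Q),'normal',nn,'tilt deg',np.degrees(np.arccos(nn[2])),'centre',C,r.cost)
    bl=(I[...,2]>110)&(I[...,2]-I[...,0]>60)&(np.hypot(P[...,0]-c[0],P[...,1]-c[1])<.2)&(abs(P[...,2]-.098)<.006)
    B=P[bl][:,:2]; print(len(B)); 
    ang=cv2.minAreaRect((B*1000).astype(np.float32)); print(ang)
im=np.zeros((480,800,3),np.uint8)
im[:,:400]=cv2.resize(D['top']['img'][190:310,330:430],(400,480),interpolation=cv2.INTER_CUBIC)
im[:,400:]=cv2.resize(D['side']['img'][245:365,295:395],(400,480),interpolation=cv2.INTER_CUBIC)
cv2.imwrite('pics/crop2.png',im[...,::-1])
E
```

```text
top 413 170 normal [0.04286477 0.16839997 0.9847863 ] tilt deg 10.00707505694168 centre [ 0.54001605 -0.15127545  0.15948949] 2.2963767786610134e-10
436
((537.647705078125, -161.07119750976562), (121.16880798339844, 179.89015197753906), 72.38992309570312)
side 802 196 normal [0.05499061 0.13788652 0.98892029] tilt deg 8.536967684253613 centre [ 0.5394747  -0.15325671  0.15939846] 2.4728256593589547e-05
417
((534.13916015625, -162.34500122070312), (124.53558349609375, 174.7477569580078), 73.50029754638672)
```

View pics/crop2.png

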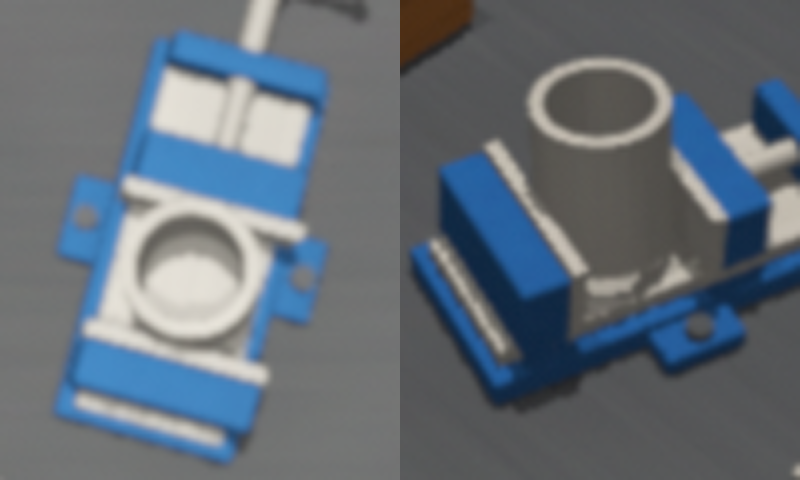

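The tube leans about 9.5° toward (0.29, 0.956). The tool stays vertical, so the gauge will have to pivot in the pads: I'll close across the lean, with the plungers along the vise's x.

```bash
cat >> h.py <<'E'
def go(x,y,z,yaw=None):
    "shift in tool axes to world TCP target; yaw = world angle (deg) of tool y (mod 180)"
    s=env.observe(); R=s['tool_rot']; d=R.T@(np.array([x,y,z])-s['position'])
    cur=np.degrees(np.arctan2(R[1,1],R[0,1])); t=0
    if yaw is not None:
        t=-((yaw-cur+90)%180-90)
    print('shift',d.round(4),'turn',round(t,2),'curyaw',round(cur,2),'q6',s['q'][5].round(1))
def st():
    s=env.observe(); R=s['tool_rot']
    print('t',round(s['time_s'],2),'p',s['position'].round(4),'yaw',np.degrees(np.arctan2(R[1,1],R[0,1])).round(2),'F',s['ft_force'].round(2),'M',s['wrist_torque'].round(2),'w',round(s['grip_width'],4),'g',s['gripper_force'])
E
python3 - <<'E'
from h import *
go(.23,.4995,.27,-2); go(.5865,.146,.27,-2); go(.5865,.146,.134,-2)
E
```

```text
shift [ 0.0001  0.0001 -0.0392] turn 67.26 curyaw 65.26 q6 -12.3
shift [-0.4716 -0.1717 -0.0391] turn 67.26 curyaw 65.26 q6 -12.3
shift [-0.4716 -0.1716  0.0969] turn 67.26 curyaw 65.26 q6 -12.3
```

>>> {"name": "drive_tool", "arguments": {"series": [[[-0.03, -0.01, -0.035], 8, 0.085], [[-0.47, -0.172, -0.03], 67.3, 0.085], [[-0.47, -0.172, -0.03], 67.3, 0.085], [[-0.47, -0.172, -0.03], 67.3, 0.085], [[-0.47, -0.172, -0.03], 67.3, 0.085], [[-0.47, -0.172, -0.03], 67.3, 0.085], [[-0.47, -0.172, -0.03], 67.3, 0.085], [[-0.47, -0.172, -0.03], 67.3, 0.085], [[-0.47, -0.172, -0.03], 67.3, 0.085], [[-0.47, -0.172, -0.03], 67.3, 0.085], [[-0.47, -0.172, -0.03], 67.3, 0.085], [[-0.47, -0.172, -0.03], 67.3, 0.085], [[-0.47, -0.172, -0.03], 67.3, 0.085]]}}

```text
time_s: 1.4
position: [0.5845, 0.1471, 0.261]
tool_rot: [[0.035, 0.999, -0.001], [0.999, -0.035, 0.0], [0.0, -0.001, -1.0]]
ft_force: [-0.3, 0.7, -0.5]
grip_width: 0.0848
gripper_force: 0.0
```

```bash
python3 - <<'E'
from h import *
st(); d=shot('wrist'); save(d,'w1.png'); c,r=ray(d,320,240); print(c,r)
print(proj(d,[[.5865,.146,.177],[.589,.212,.137]]))
P=cloud(d); m=(np.hypot(P[...,0]-.5865,P[...,1]-.146)<.03)&(abs(P[...,2]-.177)<.005); print(m.sum(),P[m].mean(0) if m.any() else 0)
go(.5865,.146,.134,-2)
E
```

```text
t 1.4 p [0.5845 0.1471 0.261 ] yaw -2.03 F [-0.31  0.65 -0.49] M [-0.04  0.02 -0.02] w 0.0848 g 0.0
[0.58682745 0.22561409 0.40392221] [-0.01377709 -0.30739056 -0.95148674]
[[324.39535789 248.14371611]
 [324.41660429 150.83841912]]
882 [0.58901284 0.14841972 0.17692891]
shift [-0.0016  0.0024  0.1273] turn 0.02 curyaw -1.98 q6 4.9
```

View pics/w1.png

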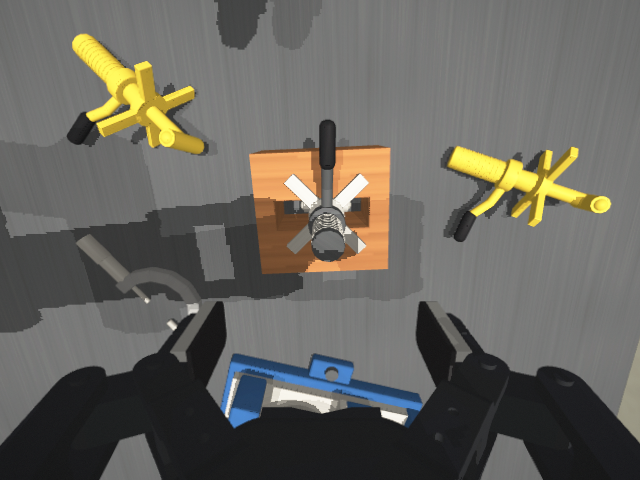

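The wrist view shows the grey gauge's handle top at (327,240) and the lever grip at (327,145), with a clear way down between the fingers. I'll descend and grip.

>>> {"name": "drive_tool", "arguments": {"series": [[[0, 0.003, 0.04], 0, 0.085], [[0, 0.003, 0.08], 0, 0.085], [[0, 0.003, 0.11], 0, 0.085], [[0, 0.003, 0.127], 0, 0.085], [[0, 0.003, 0.127], 0, 0.02], [[0, 0.003, 0.127], 0, 0.02], [[0, 0.003, 0.127], 0, 0.02], [[0, 0.003, 0.127], 0, 0.02], [[0, 0.003, 0.127], 0, 0.02], [[0, 0.003, 0.127], 0, 0.02]], "newtons": 40}}

```text
time_s: 2.45
position: [0.589, 0.1467, 0.1357]
tool_rot: [[0.036, 0.999, 0.004], [0.999, -0.036, 0.001], [0.001, 0.004, -1.0]]
ft_force: [3.8, 1.1, 5.8]
grip_width: 0.0243
gripper_force: 40.2
```

```bash
python3 - <<'E'
from h import *
st()
E
```

```text
t 2.45 p [0.589  0.1467 0.1357] yaw -2.05 F [3.81 1.1  5.83] M [ 0.25 -0.31 -0.03] w 0.0243 g 40.17197370529175
```

>>> {"name": "drive_tool", "arguments": {"series": [[[0, 0, -0.01], 0, 0.02], [[0, 0, -0.03], 0, 0.02], [[0, 0, -0.06], 0, 0.02], [[0, 0, -0.09], 0, 0.02], [[0, 0, -0.12], 0, 0.02], [[0, 0, -0.15], 0, 0.02], [[0, 0, -0.175], 0, 0.02], [[-0.02, -0.003, -0.18], 1, 0.02], [[-0.05, -0.007, -0.18], 2, 0.02], [[-0.085, -0.013, -0.18], 3, 0.02], [[-0.12, -0.018, -0.18], 5, 0.02], [[-0.155, -0.024, -0.18], 6, 0.02], [[-0.19, -0.029, -0.18], 8, 0.02], [[-0.225, -0.034, -0.18], 10, 0.02], [[-0.26, -0.04, -0.18], 11, 0.02], [[-0.295, -0.045, -0.18], 13, 0.02], [[-0.325, -0.05, -0.18], 14, 0.02], [[-0.35, -0.053, -0.18], 15, 0.02], [[-0.365, -0.056, -0.18], 15, 0.02], [[-0.369, -0.056, -0.18], 15, 0.02]]}}

```text
time_s: 4.45
position: [0.5182, -0.2212, 0.3137]
tool_rot: [[0.294, 0.956, -0.002], [0.956, -0.294, 0.001], [0.001, -0.002, -1.0]]
ft_force: [-0.6, 0.3, -5.9]
grip_width: 0.0241
gripper_force: 40.0
```

```bash
cat > tube.py <<'E'
from h import *
from scipy.optimize import least_squares
def tube(P,n=''):
    c=np.array([.54,-.152]); 
    m=(np.hypot(P[...,0]-c[0],P[...,1]-c[1])<.055)&(P[...,2]>.14)&(P[...,2]<.18)
    T=P[m]; rng=np.random.default_rng(0); best=None
    for i in range(1500):
        a=T[rng.choice(len(T),3,False)]; nn=np.cross(a[1]-a[0],a[2]-a[0]); L=np.linalg.norm(nn)
        if L<1e-5: continue
        nn/=L; nn*=np.sign(nn[2])
        if nn[2]<.95: continue
        k=abs((T-a[0])@nn)<.0012
        if best is None or k.sum()>best.sum(): best=k
    Q=T[best]; q=Q.mean(0); nn=np.linalg.svd(Q-q,full_matrices=False)[2][2]; nn*=np.sign(nn[2])
    e1=np.cross([0,1,0],nn); e1/=np.linalg.norm(e1); e2=np.cross(nn,e1)
    X=np.c_[(Q-q)@e1,(Q-q)@e2]
    f=lambda p:np.maximum(np.abs(np.hypot(*(X-p).T)-.0405)-.0045,0)
    r=least_squares(f,[0,0],loss='soft_l1',f_scale=.001); C=q+e1*r.x[0]+e2*r.x[1]
    ang=np.degrees(np.arctan2(*(X-r.x).T)); print('coverage',np.histogram(ang,12,(-180,180))[0])
    print(n,len(T),len(Q),'normal',nn.round(3),'tilt',np.degrees(np.arccos(nn[2])).round(2),'dir',np.degrees(np.arctan2(nn[1],nn[0])).round(1),'C',C.round(4),r.cost)
    return C,nn
E
python3 - <<'E'
from tube import *
st(); d=shot('wrist'); save(d,'w2.png'); tube(cloud(d))
E
```

```text
t 4.45 p [ 0.5182 -0.2212  0.3137] yaw -17.12 F [-0.61  0.33 -5.87] M [-0.07 -0.04 -0.03] w 0.0241 g 40.01329064369202
coverage [ 11 145 224 233 247 264 278 267 243 231 231 222]
 3510 2596 normal [0.04  0.131 0.991] tilt 7.85 dir 73.0 C [ 0.541  -0.1516  0.1596] 3.1110805878018833e-06
```

View pics/w2.png

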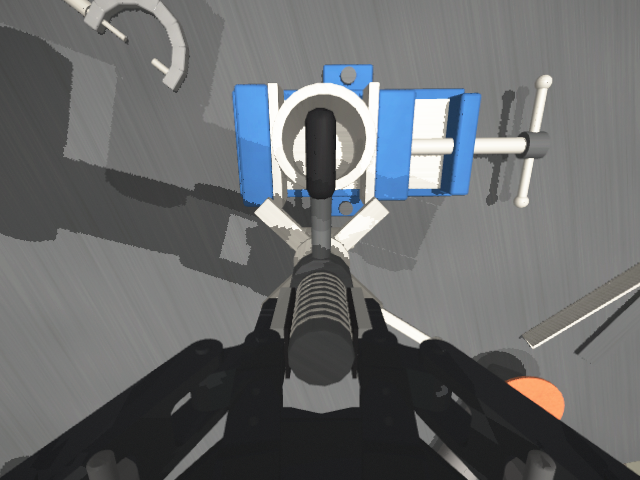

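The view shows the gauge hanging upright, with its lever over the tube. The mouth centre is at about (323,135), and the ring fit gives (0.541, -0.152, 0.160) with a 7.9° tilt. I'll centre over it and lower part-way.

>>> {"name": "drive_tool", "arguments": {"series": [[[0.02, 0, 0], 0, 0.02], [[0.045, 0, 0], 0, 0.02], [[0.065, 0.001, 0], 0, 0.02], [[0.072, 0.001, 0], 0, 0.02], [[0.072, 0.001, 0], 0, 0.02], [[0.072, 0.001, 0.015], 0, 0.02], [[0.072, 0.001, 0.03], 0, 0.02], [[0.072, 0.001, 0.045], 0, 0.02], [[0.072, 0.001, 0.06], 0, 0.02], [[0.072, 0.001, 0.072], 0, 0.02], [[0.072, 0.001, 0.077], 0, 0.02], [[0.072, 0.001, 0.077], 0, 0.02]]}}

```text
time_s: 5.7
position: [0.5407, -0.152, 0.2369]
tool_rot: [[0.293, 0.956, -0.001], [0.956, -0.293, 0.001], [0.0, -0.001, -1.0]]
ft_force: [0.5, -0.6, -5.2]
grip_width: 0.024
gripper_force: 39.9
```

```bash
python3 - <<'E'
from h import *
st(); s=env.observe(); print(s['tool_rot'].round(4))
go(.5407,-.1526,.2247)
E
```

```text
t 5.7 p [ 0.5407 -0.152   0.2369] yaw -17.06 F [ 0.53 -0.61 -5.2 ] M [0.02 0.07 0.03] w 0.024 g 39.91675794124603
[[ 2.933e-01  9.560e-01 -1.200e-03]
 [ 9.560e-01 -2.933e-01  5.000e-04]
 [ 1.000e-04 -1.300e-03 -1.000e+00]]
shift [-0.0006  0.0002  0.0122] turn 0 curyaw -17.06 q6 -10.7
```

>>> {"name": "drive_tool", "arguments": {"series": [[[-0.001, 0, 0.004], 0, 0.02], [[-0.001, 0, 0.008], 0, 0.02], [[-0.001, 0, 0.011], 0, 0.02], [[-0.001, 0, 0.013], 0, 0.02], [[-0.001, 0, 0.013], 0, 0.02]], "newtons": 20}}

```text
time_s: 6.2
position: [0.5408, -0.1527, 0.2245]
tool_rot: [[0.293, 0.956, 0.0], [0.956, -0.293, -0.0], [-0.0, 0.0, -1.0]]
ft_force: [-0.6, -0.8, -4.4]
grip_width: 0.0242
gripper_force: 40.1
```

>>> {"name": "drive_tool", "arguments": {"series": [[[0, 0, 0.001], 0, 0.021], [[0.001, 0, 0.002], 0, 0.021], [[0.002, 0, 0.003], 0, 0.021], [[0.003, 0, 0.0035], 0, 0.021]], "newtons": 20}}

```text
time_s: 6.6
position: [0.542, -0.1502, 0.2228]
tool_rot: [[0.293, 0.956, 0.003], [0.956, -0.293, -0.003], [-0.002, 0.004, -1.0]]
ft_force: [-1.5, 2.2, 7.8]
grip_width: 0.0238
gripper_force: 41.2
```

>>> {"name": "drive_tool", "arguments": {"series": [[[0.002, 0, 0.0005], 0, 0.021], [[0.004, 0, 0.001], 0, 0.021], [[0.006, 0, 0.0015], 0, 0.021], [[0.008, 0, 0.002], 0, 0.021], [[0.008, 0, 0.002], 0, 0.021]]}}

```text
time_s: 7.1
position: [0.5443, -0.1421, 0.2189]
tool_rot: [[0.293, 0.956, 0.001], [0.956, -0.293, -0.0], [0.0, 0.001, -1.0]]
ft_force: [1.0, -0.4, 2.4]
grip_width: 0.0243
gripper_force: 40.9
```

>>> {"name": "drive_tool", "arguments": {"series": [[[0, 0, 0], 0, 0.03], [[0, 0, 0], 0, 0.04], [[0, 0, 0], 0, 0.06], [[0, 0, 0], 0, 0.085], [[0, 0, -0.01], 0, 0.085], [[0, 0, -0.04], 0, 0.085], [[0, 0, -0.08], 0, 0.085], [[-0.02, 0, -0.11], 0, 0.085], [[-0.05, 0, -0.12], 0, 0.085], [[-0.06, 0, -0.12], 0, 0.085], [[-0.06, 0, -0.12], 0, 0.085]]}}

```text
time_s: 8.2
position: [0.526, -0.2003, 0.3386]
tool_rot: [[0.295, 0.956, -0.0], [0.956, -0.295, 0.0], [0.0, -0.001, -1.0]]
ft_force: [0.2, 1.1, -0.6]
grip_width: 0.0852
gripper_force: 0.0
```

```bash
python3 - <<'E'
from tube import *
import pickle
st(); D={n:shot(n) for n in('wrist','side')}; pickle.dump(D,open('d1.pkl','wb'))
C=np.array([.541,-.1516,.1596]); n=np.array([.04,.131,.99]); n/=np.linalg.norm(n)
x=np.array([.956,-.293,0]); y=np.cross(n,x)
for k in D: print(k,proj(D[k],[C+n*.102,C+n*.055+y*.069,C-y*.04]).round(0).tolist())
im=np.zeros((480,800,3),np.uint8); im[:,:400]=D['wrist']['img'][:480,120:520]
im[:,400:]=cv2.resize(D['side']['img'][220:340,290:390],(400,480),interpolation=cv2.INTER_CUBIC)
cv2.imwrite('pics/c3.png',im[...,::-1])
P=cloud(D['wrist']); tube(P)
h=C+n*.102
m=np.linalg.norm(P-h,axis=-1)<.018; Q=P[m]; print('handle top pts',len(Q),Q.mean(0), h)
g=C+n*.055+y*.069; m=np.linalg.norm(P-g,axis=-1)<.03; Q=P[m]; Q=Q[Q[:,2]>g[2]-.012]; print('grip pts',len(Q),Q.mean(0),g, Q.max(0))
E
```

```text
t 8.2 p [ 0.526  -0.2003  0.3386] yaw -17.15 F [ 0.17  1.12 -0.59] M [ 0.01  0.03 -0.02] w 0.0852 g 0.0
wrist [[322.0, 154.0], [321.0, 64.0], [321.0, 205.0]]
side [[343.0, 236.0], [331.0, 238.0], [352.0, 279.0]]
coverage [  0 210 238   0 227 211   0 142 290   0 141 294]
 4250 1753 normal [0.038 0.128 0.991] tilt 7.67 dir 73.6 C [ 0.5413 -0.1503  0.1664] 0.00764822373191361
handle top pts 1177 [ 0.54436143 -0.13961023  0.26036126] [ 0.54508233 -0.13823038  0.26063756]
grip pts 1141 [ 0.56105813 -0.08418576  0.20972913] [ 0.56322749 -0.07904931  0.20462569] [ 0.57232117 -0.06203162  0.21452236]
```

View pics/c3.png

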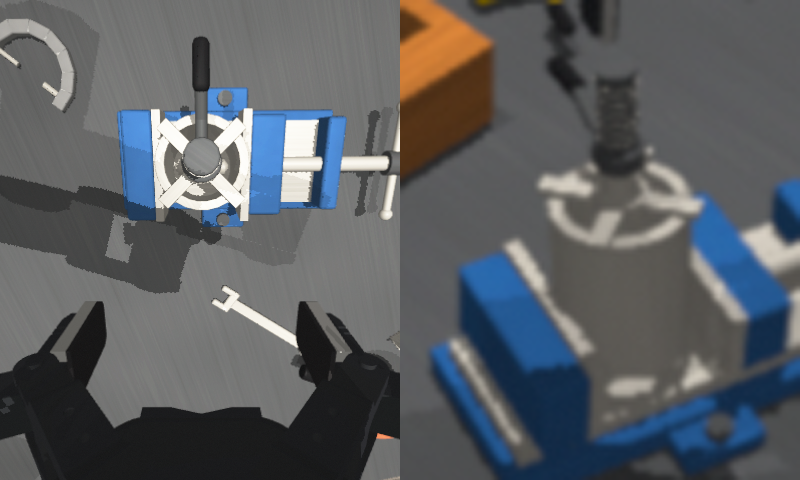

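The gauge has seated square: the arms' plane is parallel to the face and 6.9 mm above it, and the lever is still at the locked stop. The handle top is at (202,158) in the crop. Next is the lever: I'll straddle its grip from above.

>>> {"name": "drive_tool", "arguments": {"series": [[[0.04, 0, 0], 0, 0.04], [[0.08, 0, 0], 0, 0.04], [[0.115, 0, 0], 0, 0.04], [[0.128, 0, 0], 0, 0.04], [[0.128, 0, 0.02], 0, 0.04], [[0.128, 0, 0.05], 0, 0.04], [[0.128, 0, 0.085], 0, 0.04], [[0.128, 0, 0.115], 0, 0.04], [[0.128, 0, 0.135], 0, 0.04], [[0.128, 0, 0.141], 0, 0.04], [[0.128, 0, 0.141], 0, 0.018], [[0.128, 0, 0.141], 0, 0.018], [[0.128, 0, 0.141], 0, 0.018], [[0.128, 0, 0.141], 0, 0.018]], "newtons": 20}}

```text
time_s: 9.7
position: [0.5641, -0.0773, 0.1987]
tool_rot: [[0.293, 0.956, 0.002], [0.956, -0.293, -0.001], [-0.0, 0.002, -1.0]]
ft_force: [0.1, 0.3, -0.6]
grip_width: 0.0179
gripper_force: 0.0
```

```bash
cat > arc.py <<'E'
from h import *
def arc(angs,zoff=-.009,lag=0,r=.070,C=np.array([.5407,-.1526,.1596]),base=73.0):
    n=np.array([.04,.131,.99]); n/=np.linalg.norm(n); A=C+.055*n
    s=env.observe(); R=s['tool_rot']; p=s['position']; cur=np.degrees(np.arctan2(R[1,0],R[0,0]))
    for a in angs:
        th=np.radians(base+a); u=np.array([np.cos(th),np.sin(th),0]); u[2]=-(n[0]*u[0]+n[1]*u[1])/n[2]
        T=A+r*u+np.array([0,0,zoff]); d=R.T@(T-p); print(a,d.round(4).tolist(),round(cur-(base+a),1))
E
python3 - <<'E'
from arc import *
st(); d=shot('wrist'); save(d,'w4.png'); arc([0,8,16,24,32,40,48,56,64,72,80,88,92])
E
```

```text
t 9.7 p [ 0.5641 -0.0773  0.1987] yaw -17.04 F [ 0.11  0.27 -0.64] M [-0.01  0.03 -0.01] w 0.0179 g 0.0
0 [-0.0014, -0.0003, 0.0031] -0.0
8 [-0.002, -0.01, 0.003] -8.0
16 [-0.0041, -0.0196, 0.0027] -16.0
24 [-0.0074, -0.0288, 0.0022] -24.0
32 [-0.012, -0.0374, 0.0016] -32.0
40 [-0.0178, -0.0453, 0.0008] -40.0
48 [-0.0246, -0.0523, -0.0002] -48.0
56 [-0.0323, -0.0583, -0.0012] -56.0
64 [-0.0407, -0.0632, -0.0024] -64.0
72 [-0.0498, -0.0668, -0.0037] -72.0
80 [-0.0592, -0.0692, -0.005] -80.0
88 [-0.069, -0.0702, -0.0063] -88.0
92 [-0.0738, -0.0702, -0.007] -92.0
```

>>> {"name": "drive_tool", "arguments": {"series": [[[-0.001, 0, 0.003], 0, 0.018], [[-0.002, -0.005, 0.003], -4, 0.018], [[-0.002, -0.01, 0.003], -8, 0.018], [[-0.003, -0.015, 0.003], -12, 0.018], [[-0.004, -0.02, 0.003], -16, 0.018], [[-0.006, -0.024, 0.002], -20, 0.018], [[-0.007, -0.029, 0.002], -24, 0.018], [[-0.01, -0.033, 0.002], -28, 0.018], [[-0.012, -0.037, 0.002], -32, 0.018], [[-0.015, -0.041, 0.001], -36, 0.018], [[-0.018, -0.045, 0.001], -40, 0.018], [[-0.021, -0.049, 0.0], -44, 0.018], [[-0.025, -0.052, 0], -48, 0.018], [[-0.025, -0.052, 0], -48, 0.018]]}}

```text
time_s: 11.15
position: [0.5065, -0.086, 0.1979]
tool_rot: [[-0.515, 0.857, 0.0], [0.857, 0.515, -0.0], [-0.0, 0.0, -1.0]]
ft_force: [-0.9, 0.3, 0.1]
grip_width: 0.0185
gripper_force: 0.0
```

```bash
cat > arms.py <<'E'
from h import *
C=np.array([.5407,-.1526,.1596]); n=np.array([.04,.131,.99]); n/=np.linalg.norm(n)
x=np.array([.956,-.293,0]); x-=n*(x@n); x/=np.linalg.norm(x); y=np.cross(n,x)
def arms(P,C=C,n=n,x=x,y=y,lo=.03,hi=.055):
    L=(P-C); h=L@n; X=L@x; Y=L@y; r=np.hypot(X,Y)
    m=(abs(h-.007)<.0025)&(r>lo)&(r<hi); a=np.degrees(np.arctan2(Y[m],X[m]))
    # arms at 45+90k + phi ; tip centres
    out=[]
    for k in (45,135,-135,-45):
        s=abs((a-k+180)%360-180)<30
        if s.sum()>15: out.append((k,int(s.sum()),round(float(np.median((a[s]-k+180)%360-180)),1)))
    print('arms',out)
    g=(abs(h-.055)<.012)&(r>.052)&(r<.09)
    print('lever',g.sum(),np.degrees(np.arctan2(np.median(Y[g]),np.median(X[g]))).round(1) if g.any() else None)
E
python3 - <<'E'
from arms import *; import pickle
from arc import arc
d1=pickle.load(open('d1.pkl','rb')); arms(cloud(d1['wrist'])); arms(cloud(d1['side']))
st(); d={k:shot(k) for k in('wrist','side','top')}; pickle.dump(d,open('d2.pkl','wb'))
for k in d: print(k); arms(cloud(d[k]))
save(d['wrist'],'w5.png'); arc([48,56,64,72,80,88,90,92,94])
E
```

```text
arms [(45, 343, 0.6), (135, 349, 0.5), (-135, 321, -0.0), (-45, 314, 0.0)]
lever 899 90.8
arms [(135, 26, 3.2), (-135, 28, 2.8), (-45, 35, -5.5)]
lever 51 93.4
t 11.15 p [ 0.5065 -0.086   0.1979] yaw 30.97 F [-0.87  0.29  0.09] M [ 0.01  0.05 -0.05] w 0.0185 g 0.0
wrist
arms [(135, 121, 8.6)]
lever 3516 139.0
side
arms [(135, 27, 3.0), (-135, 35, 1.0), (-45, 29, -1.2)]
lever 82 150.3
top
arms [(-45, 20, 1.3)]
lever 0 None
48 [0.0004, 0.0002, -0.0008] -0.1
56 [-0.0003, -0.0096, -0.0018] -8.1
64 [-0.0023, -0.0191, -0.003] -16.1
72 [-0.0057, -0.0283, -0.0043] -24.1
80 [-0.0103, -0.0369, -0.0056] -32.1
88 [-0.0161, -0.0448, -0.0069] -40.1
90 [-0.0177, -0.0466, -0.0073] -42.1
92 [-0.0193, -0.0484, -0.0076] -44.1
94 [-0.0211, -0.0501, -0.0079] -46.1
```

>>> {"name": "drive_tool", "arguments": {"series": [[[0, -0.005, -0.001], -4, 0.018], [[0, -0.01, -0.002], -8, 0.018], [[-0.001, -0.014, -0.002], -12, 0.018], [[-0.002, -0.019, -0.003], -16, 0.018], [[-0.004, -0.024, -0.004], -20, 0.018], [[-0.006, -0.028, -0.004], -24, 0.018], [[-0.008, -0.033, -0.005], -28, 0.018], [[-0.01, -0.037, -0.006], -32, 0.018], [[-0.013, -0.041, -0.006], -36, 0.018], [[-0.016, -0.045, -0.007], -40, 0.018], [[-0.019, -0.048, -0.0075], -44, 0.018], [[-0.02, -0.049, -0.008], -45, 0.018], [[-0.02, -0.049, -0.008], -45, 0.018]]}}

```text
time_s: 12.6
position: [0.4751, -0.1279, 0.2057]
tool_rot: [[-0.97, 0.244, -0.0], [0.244, 0.97, 0.001], [0.0, 0.001, -1.0]]
ft_force: [0.7, 1.8, -0.6]
grip_width: 0.0178
gripper_force: 1.1
```

```bash
python3 - <<'E'
from arms import *; import pickle
from arc import arc
st(); d={k:shot(k) for k in('wrist','side')}; pickle.dump(d,open('d3.pkl','wb'))
for k in d: print(k); arms(cloud(d[k]))
im=np.zeros((480,800,3),np.uint8); im[:,:400]=d['wrist']['img'][:480,120:520]
im[:,400:]=cv2.resize(d['side']['img'][220:340,290:390],(400,480),interpolation=cv2.INTER_CUBIC)
cv2.imwrite('pics/c5.png',im[...,::-1])
arc([93,95,90,85])
E
```

```text
t 12.6 p [ 0.4751 -0.1279  0.2057] yaw 75.86 F [ 0.71  1.8  -0.63] M [ 0.32 -0.08 -0.02] w 0.0178 g 1.0803560863587336
wrist
arms [(45, 128, 3.2), (-135, 236, 0.8)]
lever 3436 -177.4
side
arms [(135, 26, 5.9), (-135, 34, 3.0), (-45, 30, -2.4)]
lever 91 -168.3
93 [-0.0, -0.0006, 0.0001] -0.1
95 [-0.0001, -0.003, -0.0002] -2.1
90 [-0.0001, 0.0031, 0.0006] 2.9
85 [-0.0007, 0.0092, 0.0015] 7.9
```

View pics/c5.png

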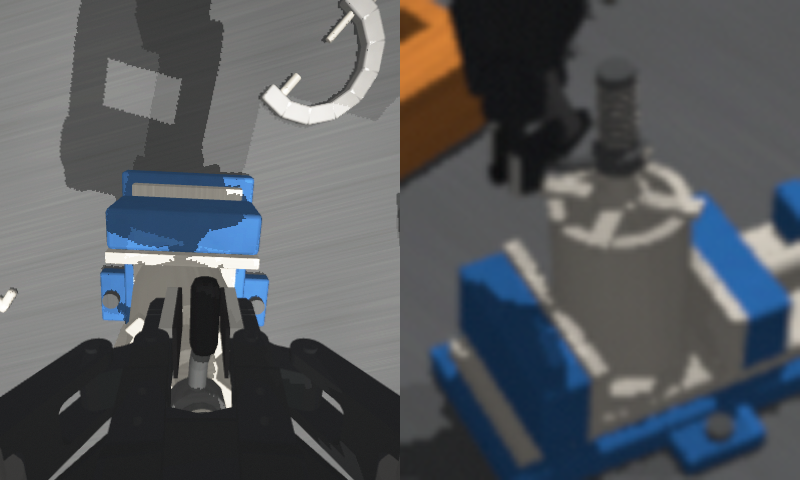

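>>> {"name": "drive_tool", "arguments": {"series": [[[0, -0.001, 0], -1, 0.018], [[0, -0.002, 0], -1.5, 0.018], [[0, -0.002, 0], -1.5, 0.018]]}}

```text
time_s: 13.0
position: [0.4745, -0.1299, 0.2059]
tool_rot: [[-0.976, 0.217, -0.0], [0.217, 0.976, 0.0], [0.0, 0.0, -1.0]]
ft_force: [-1.3, 4.7, 1.8]
grip_width: 0.0183
gripper_force: 2.1
```

```bash
python3 - <<'E'
from arms import *
from arc import arc
st(); d=shot('wrist'); P=cloud(d); arms(P)
L=P-C; h=L@n; X=L@x; Y=L@y; r=np.hypot(X,Y)
for lo,hi in((.022,.034),(.036,.046),(.06,.07),(.07,.08)):
    for a,b in((.03,.05),(.05,.064)):
        m=(r>lo)&(r<hi)&(h>a)&(h<b)&(X<0)&(abs(Y)<.0085)
        if m.sum()>20: print(lo,a,m.sum(),'Ymed',np.median(Y[m]).round(4),Y[m].min().round(4),Y[m].max().round(4),np.median(r[m]).round(3))
arc([93,90,0])
E
```

```text
t 13.0 p [ 0.4745 -0.1299  0.2059] yaw 77.47 F [-1.26  4.66  1.8 ] M [ 0.77  0.12 -0.  ] w 0.0183 g 2.0973409235011786
arms [(45, 135, 4.3), (-135, 250, 2.2)]
lever 3445 -175.8
0.022 0.03 286 Ymed -0.0031 -0.0071 0.0028 0.028
0.036 0.03 69 Ymed -0.006 -0.0077 0.0016 0.038
0.036 0.05 101 Ymed -0.0035 -0.0073 0.0014 0.043
0.06 0.05 479 Ymed -0.0031 -0.0085 0.0046 0.065
0.07 0.05 501 Ymed -0.0034 -0.0085 0.0037 0.075
93 [-0.0002, 0.0015, 0.0003] 1.5
90 [-0.0004, 0.0052, 0.0008] 4.5
0 [-0.0756, 0.0696, 0.0105] 94.5
```

Stop reached: 4.7 N of reaction, and the gauge turned barely 2°. The plungers have had over 2 s free. Now I'll swing the lever back.

```bash
python3 - <<'E'
from arc import arc
arc([90,85,80,75,70,65,60,55,50,45,40,35,30,25,20,15,10,5,2])
E
```

```text
90 [-0.0004, 0.0052, 0.0008] 4.5
85 [-0.0011, 0.0113, 0.0017] 9.5
80 [-0.0024, 0.0172, 0.0025] 14.5
75 [-0.0042, 0.0231, 0.0033] 19.5
70 [-0.0065, 0.0287, 0.0041] 24.5
65 [-0.0092, 0.0342, 0.0049] 29.5
60 [-0.0125, 0.0394, 0.0057] 34.5
55 [-0.0161, 0.0442, 0.0064] 39.5
50 [-0.0202, 0.0488, 0.007] 44.5
45 [-0.0247, 0.053, 0.0077] 49.5
40 [-0.0295, 0.0567, 0.0082] 54.5
35 [-0.0346, 0.06, 0.0087] 59.5
30 [-0.04, 0.0629, 0.0092] 64.5
25 [-0.0456, 0.0653, 0.0096] 69.5
20 [-0.0514, 0.0672, 0.0099] 74.5
15 [-0.0574, 0.0686, 0.0102] 79.5
10 [-0.0634, 0.0694, 0.0103] 84.5
5 [-0.0695, 0.0698, 0.0104] 89.5
2 [-0.0732, 0.0697, 0.0105] 92.5
```

>>> {"name": "drive_tool", "arguments": {"series": [[[0, 0.005, 0.001], 4.5, 0.018], [[-0.001, 0.011, 0.002], 9.5, 0.018], [[-0.002, 0.017, 0.002], 14.5, 0.018], [[-0.004, 0.023, 0.003], 19.5, 0.018], [[-0.006, 0.029, 0.004], 24.5, 0.018], [[-0.009, 0.034, 0.005], 29.5, 0.018], [[-0.012, 0.039, 0.006], 34.5, 0.018], [[-0.016, 0.044, 0.006], 39.5, 0.018], [[-0.02, 0.049, 0.007], 44.5, 0.018], [[-0.025, 0.053, 0.008], 49.5, 0.018], [[-0.029, 0.057, 0.008], 54.5, 0.018], [[-0.035, 0.06, 0.009], 59.5, 0.018], [[-0.04, 0.063, 0.009], 64.5, 0.018], [[-0.046, 0.065, 0.009], 69.5, 0.018], [[-0.051, 0.067, 0.01], 74.5, 0.018], [[-0.057, 0.069, 0.01], 79.5, 0.018], [[-0.063, 0.069, 0.01], 84.5, 0.018], [[-0.069, 0.07, 0.01], 89.5, 0.018], [[-0.073, 0.07, 0.01], 92.5, 0.018], [[-0.073, 0.07, 0.01], 92.5, 0.018]]}}

```text
time_s: 15.05
position: [0.5615, -0.0784, 0.1956]
tool_rot: [[0.26, 0.966, 0.0], [0.966, -0.26, -0.001], [-0.001, 0.001, -1.0]]
ft_force: [0.2, 0.3, -0.0]
grip_width: 0.0178
gripper_force: 0.0
```

```bash
cat > lev.py <<'E'
from arms import *
from arc import arc
st(); d=shot('wrist'); P=cloud(d); arms(P)
L=P-C; h=L@n; X=L@x; Y=L@y; r=np.hypot(X,Y)
for lo,hi in((.022,.034),(.036,.046),(.06,.07),(.07,.08)):
    for a,b in((.03,.05),(.05,.064)):
        m=(r>lo)&(r<hi)&(h>a)&(h<b)&(Y>0)&(abs(X)<.0085)
        if m.sum()>20: print(lo,a,m.sum(),'Xmed',np.median(X[m]).round(4),X[m].min().round(4),X[m].max().round(4),np.median(r[m]).round(3))
arc([0,-1,-2,-3])
E
python3 lev.py
```

```text
t 15.05 p [ 0.5615 -0.0784  0.1956] yaw -15.09 F [ 0.21  0.28 -0.05] M [-0.01 -0.01  0.01] w 0.0178 g 0.0
arms []
lever 3369 93.3
0.022 0.03 345 Xmed -0.0021 -0.007 0.0032 0.028
0.036 0.03 79 Xmed -0.003 -0.0076 0.002 0.038
0.036 0.05 155 Xmed -0.0027 -0.0076 0.0016 0.043
0.06 0.05 569 Xmed -0.0026 -0.0084 0.0069 0.065
0.07 0.05 552 Xmed -0.0029 -0.0085 0.0072 0.075
0 [0.0003, 0.0021, 0.0003] 2.0
-1 [0.0002, 0.0033, 0.0003] 3.0
-2 [0.0002, 0.0046, 0.0003] 4.0
-3 [0.0001, 0.0058, 0.0003] 5.0
```

>>> {"name": "drive_tool", "arguments": {"series": [[[0, 0.001, 0], 1, 0.018], [[0, 0.002, 0], 2, 0.018], [[0, 0.0025, 0], 2.5, 0.018], [[0, 0.0025, 0], 2.5, 0.018]]}}

```text
time_s: 15.5
position: [0.5631, -0.0784, 0.1958]
tool_rot: [[0.301, 0.953, -0.001], [0.953, -0.301, -0.0], [-0.0, -0.001, -1.0]]
ft_force: [-3.0, -0.5, 1.3]
grip_width: 0.018
gripper_force: 1.3
```

```bash
python3 lev.py
```

```text
t 15.5 p [ 0.5631 -0.0784  0.1958] yaw -17.55 F [-2.95 -0.49  1.28] M [-0.18  0.52  0.01] w 0.018 g 1.3365749938952831
arms []
lever 3301 92.1
0.022 0.03 344 Xmed -0.0015 -0.0067 0.0031 0.028
0.036 0.03 82 Xmed -0.0012 -0.0069 0.0031 0.038
0.036 0.05 157 Xmed -0.0019 -0.0067 0.0025 0.043
0.06 0.05 613 Xmed -0.002 -0.0085 0.0082 0.065
0.07 0.05 626 Xmed -0.002 -0.0085 0.0082 0.075
0 [0.0, 0.0002, 0.0004] -0.5
-1 [0.0, 0.0015, 0.0004] 0.5
-2 [-0.0, 0.0027, 0.0004] 1.5
-3 [-0.0, 0.0039, 0.0004] 2.5
```

>>> {"name": "drive_tool", "arguments": {"series": [[[0, 0.0035, 0], 0.5, 0.018], [[0, 0.003, 0], 0.5, 0.018], [[0, -0.001, 0], -0.5, 0.03], [[0, -0.001, 0], -0.5, 0.045], [[0, 0, -0.02], -0.5, 0.06], [[0, 0, -0.05], -0.5, 0.085], [[0, 0, -0.09], -0.5, 0.085], [[0, 0, -0.13], -0.5, 0.085], [[-0.02, 0, -0.14], -0.5, 0.085], [[-0.045, 0.001, -0.14], -0.5, 0.085], [[-0.062, 0.001, -0.14], -0.5, 0.085], [[-0.0665, 0.001, -0.14], -0.5, 0.085], [[-0.0665, 0.001, -0.14], -0.5, 0.085]]}}

```text
time_s: 16.85
position: [0.5443, -0.1423, 0.3358]
tool_rot: [[0.294, 0.956, 0.0], [0.956, -0.294, 0.0], [0.0, 0.0, -1.0]]
ft_force: [0.4, -0.7, 0.4]
grip_width: 0.0848
gripper_force: 0.0
```

```bash
python3 - <<'E'
from arms import *
import pickle
st(); d={k:shot(k) for k in('wrist','side')}; pickle.dump(d,open('d6.pkl','wb'))
for k in d:
    P=cloud(d[k]); arms(P)
    h=C+n*.102; m=np.linalg.norm(P-h,axis=-1)<.018; Q=P[m]; Q=Q[Q[:,2]>.256]; print('handle top',len(Q),Q.mean(0),h)
go(.5443,-.1421,.2189,-17)
E
```

```text
t 16.85 p [ 0.5443 -0.1423  0.3358] yaw -17.09 F [ 0.36 -0.65  0.38] M [ 0.03  0.03 -0.04] w 0.0848 g 0.0
arms [(45, 314, 0.7), (135, 327, -1.2), (-135, 285, -1.4), (-45, 277, 0.6)]
lever 731 89.8
handle top 960 [ 0.5457617  -0.1383818   0.26062719] [ 0.54478233 -0.13923038  0.26063756]
arms [(135, 25, 3.2), (-135, 30, 0.3), (-45, 32, -2.7)]
lever 54 92.7
handle top 66 [ 0.54225575 -0.14265875  0.26091458] [ 0.54478233 -0.13923038  0.26063756]
shift [-8.00e-04 -1.00e-04  1.17e-01] turn -0.01 curyaw -17.01 q6 -9.6
```

>>> {"name": "drive_tool", "arguments": {"series": [[[0, 0.001, 0.03], 0, 0.085], [[0, 0.001, 0.07], 0, 0.085], [[0, 0.001, 0.1], 0, 0.085], [[0, 0.001, 0.115], 0, 0.085], [[0, 0.001, 0.116], 0, 0.05], [[0, 0.001, 0.116], 0, 0.03], [[0, 0.001, 0.116], 0, 0.02], [[0, 0.001, 0.116], 0, 0.02], [[0, 0.001, 0.116], 0, 0.02], [[0, 0.001, 0.116], 0, 0.02]], "newtons": 50}}

```text
time_s: 17.95
position: [0.5453, -0.1422, 0.2209]
tool_rot: [[0.293, 0.956, 0.001], [0.956, -0.293, -0.0], [-0.0, 0.001, -1.0]]
ft_force: [-3.3, 1.7, 5.4]
grip_width: 0.0242
gripper_force: 48.8
```

```bash
python3 - <<'E'
from h import *
st(); n=np.array([.04,.131,.99]);n/=np.linalg.norm(n); R=env.observe()['tool_rot']; print((R.T@n).round(4))
E
```

```text
t 17.95 p [ 0.5453 -0.1422  0.2209] yaw -17.03 F [-3.3   1.74  5.37] M [ 0.31  0.61 -0.02] w 0.0242 g 48.78875255584717
[ 1.369e-01  8.000e-04 -9.906e-01]
```

>>> {"name": "drive_tool", "arguments": {"series": [[[0.0007, 0, -0.005], 0, 0.02], [[0.002, 0, -0.015], 0, 0.02], [[0.0035, 0, -0.025], 0, 0.02], [[0.005, 0, -0.036], 0, 0.02], [[0.0065, 0, -0.047], 0, 0.02], [[0.008, 0, -0.058], 0, 0.02], [[0.0097, 0, -0.07], 0, 0.02], [[0.011, 0, -0.08], 0, 0.02], [[0.0125, 0, -0.09], 0, 0.02], [[0.013, 0, -0.095], 0, 0.02], [[0.013, 0, -0.095], 0, 0.02]]}}

```text
time_s: 19.05
position: [0.5493, -0.1299, 0.3156]
tool_rot: [[0.293, 0.956, 0.001], [0.956, -0.293, -0.001], [-0.0, 0.001, -1.0]]
ft_force: [0.3, -0.5, -6.2]
grip_width: 0.0239
gripper_force: 50.5
```

```bash
python3 - <<'E'
from tube import *
st(); 
d={k:shot(k) for k in('wrist','side')}; save(d['wrist'],'w7.png'); 
P=cloud(d['side']); tube(P,'side')
d0=__import__('pickle').load(open('d0.pkl','rb')); tube(cloud(d0['side']),'before')
go(.588,.147,.32,-2); go(.588,.147,.135,-2)
E
```

```text
t 19.05 p [ 0.5493 -0.1299  0.3156] yaw -17.04 F [ 0.26 -0.51 -6.23] M [ 0.05 -0.05 -0.03] w 0.0239 g 50.49018681049347
coverage [ 9 16 10 10  9 12 17  8 12 11  9 10]
side 623 133 normal [0.054 0.127 0.99 ] tilt 7.96 dir 66.9 C [ 0.5397 -0.1531  0.1601] 5.574550466389564e-06
coverage [11 15 12 13 11 14 13  6 11  9 11 13]
before 627 139 normal [0.038 0.135 0.99 ] tilt 8.03 dir 74.4 C [ 0.5398 -0.1531  0.1594] 1.1263572704948878e-05
shift [ 0.2761 -0.0439 -0.0055] turn -15.04 curyaw -17.04 q6 -8.3
shift [ 0.2761 -0.0437  0.1795] turn -15.04 curyaw -17.04 q6 -8.3
```

View pics/w7.png

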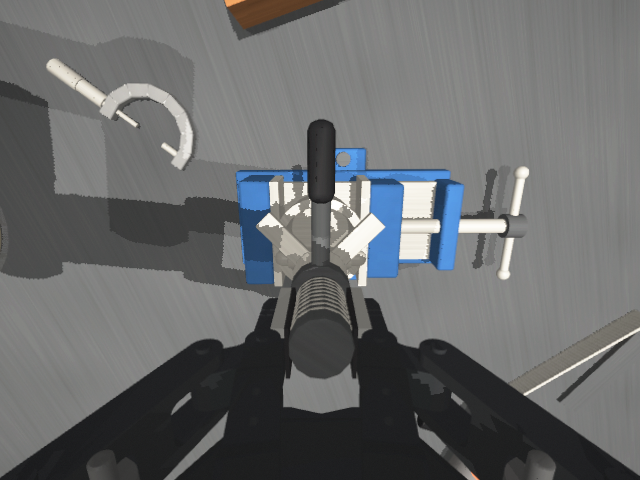

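The tube hasn't moved, and the lever is still at the locked stop. Next I'll measure the gauge's tilt in the hand and the stand's centre.

```bash
python3 - <<'E'
from h import *
import pickle
d=shot('wrist'); P=cloud(d); s=env.observe(); p=s['position']; R=s['tool_rot']
L=(P-p)@R  # tool frame
m=(np.hypot(L[...,0]+.008,L[...,1])<.06)&(L[...,2]>.045)&(L[...,2]<.068)&(P[...,2]>.2)
T=L[m]; rng=np.random.default_rng(1); best=None
for i in range(1500):
    a=T[rng.choice(len(T),3,False)]; nn=np.cross(a[1]-a[0],a[2]-a[0]); l=np.linalg.norm(nn)
    if l<1e-5: continue
    nn/=l
    if abs(nn[2])<.95: continue
    k=abs((T-a[0])@nn)<.001
    if best is None or k.sum()>best.sum(): best=k
Q=T[best]; q=Q.mean(0); nn=np.linalg.svd(Q-q,full_matrices=False)[2][2]; nn*=-np.sign(nn[2]); print(len(T),len(Q),'tool normal',nn.round(3),q.round(4),Q.min(0).round(3),Q.max(0).round(3))
D=pickle.load(open('d0.pkl','rb'))
for k in('top','side'):
    P=cloud(D[k]); I=D[k]['img'].astype(int)
    o=(I[...,0]-I[...,2]>70)&(abs(P[...,2]-.075)<.006)&(abs(P[...,0]-.58)<.1)&(abs(P[...,1]-.145)<.1)
    r=cv2.minAreaRect((P[o][:,:2]*1000).astype(np.float32)); print(k,o.sum(),r, P[o].mean(0), np.percentile(P[o],[1,99],axis=0).round(4))
E
```

```text
2698 1906 tool normal [ 0.131  0.006 -0.991] [ 0.0148 -0.0013  0.0575] [-0.002 -0.041  0.054] [0.031 0.04  0.061]
top 1375 ((583.919921875, 146.8953857421875), (136.04896545410156, 125.14154052734375), 0.6985940337181091) [0.5819773  0.1443486  0.07492803] [[0.517  0.0855 0.0693]
 [0.6507 0.2089 0.0806]]
side 845 ((583.8941650390625, 146.63427734375), (139.9310760498047, 131.8489990234375), 0.284964382648468) [0.57559402 0.13653426 0.07547206] [[0.5158 0.0826 0.07  ]
 [0.6516 0.2078 0.0805]]
```

>>> {"name": "drive_tool", "arguments": {"series": [[[0.01, -0.002, 0], 0, 0.02], [[0.03, -0.005, 0], -1, 0.02], [[0.06, -0.011, 0], -3, 0.02], [[0.09, -0.016, 0], -5, 0.02], [[0.12, -0.022, 0], -7, 0.02], [[0.15, -0.027, 0], -9, 0.02], [[0.18, -0.032, 0], -11, 0.02], [[0.21, -0.038, 0], -13, 0.02], [[0.24, -0.043, 0], -15, 0.02], [[0.265, -0.048, 0.01], -16.5, 0.02], [[0.28, -0.0505, 0.03], -16.5, 0.02], [[0.287, -0.0517, 0.055], -16.5, 0.02], [[0.287, -0.0517, 0.08], -16.5, 0.02], [[0.287, -0.0517, 0.1], -16.5, 0.02], [[0.287, -0.0517, 0.11], -16.5, 0.02], [[0.287, -0.0517, 0.11], -16.5, 0.02]]}}

```text
time_s: 20.8
position: [0.5832, 0.16, 0.2035]
tool_rot: [[0.009, 1.0, -0.003], [1.0, -0.009, -0.0], [-0.0, -0.003, -1.0]]
ft_force: [-0.5, -0.0, -5.2]
grip_width: 0.0236
gripper_force: 50.1
```

```bash
python3 - <<'E'
from h import *
st(); go(.584,.1596,.143,-0.5)
d=shot('wrist'); P=cloud(d); I=d['img'].astype(int)
# slot: dark non-orange inside stand; use orange mask at top face, and stand outline
o=(I[...,0]-I[...,2]>50)&(abs(P[...,2]-.075)<.005)&(abs(P[...,0]-.584)<.1)&(abs(P[...,1]-.147)<.1)
r=cv2.minAreaRect((P[o][:,:2]*1000).astype(np.float32)); print(o.sum(),r)
s=env.observe(); p=s['position']; R=s['tool_rot']; L=(P-p)@R
# plunger/head points: below stop
m=(abs(L[...,0]+.0165)<.02)&(L[...,2]>.075)&(L[...,2]<.112)&(abs(L[...,1])<.05); print('head',m.sum()); 
if m.sum(): print(np.percentile(L[m],[1,50,99],axis=0).round(4))
E
```

```text
t 20.8 p [0.5832 0.16   0.2035] yaw -0.53 F [-0.54 -0.05 -5.2 ] M [ 0.1  -0.02  0.02] w 0.0236 g 50.1154750585556
shift [-0.0004  0.001   0.0605] turn -0.03 curyaw -0.53 q6 4.7
12320 ((584.7719116210938, 147.06280517578125), (135.26304626464844, 124.57029724121094), 0.47421953082084656)
head 380
[[-0.0222 -0.0368  0.0987]
 [-0.0164  0.0185  0.1015]
 [-0.0083  0.0336  0.1074]]
```

>>> {"name": "drive_tool", "arguments": {"series": [[[0, 0.001, 0.015], 0, 0.02], [[0, 0.001, 0.03], 0, 0.02], [[0, 0.001, 0.042], 0, 0.02], [[0, 0.001, 0.051], 0, 0.02], [[0, 0.001, 0.058], 0, 0.02], [[0, 0.001, 0.062], 0, 0.02], [[0, 0.001, 0.064], 0, 0.02]]}}

```text
time_s: 21.55
position: [0.585, 0.1595, 0.1414]
tool_rot: [[0.009, 1.0, 0.001], [1.0, -0.009, -0.0], [-0.0, 0.001, -1.0]]
ft_force: [-4.3, -2.4, 6.6]
grip_width: 0.024
gripper_force: 51.5
```

Contact, at the expected height. Now I'll pivot it upright.

>>> {"name": "drive_tool", "arguments": {"series": [[[-0.002, 0, 0.001], 0, 0.02], [[-0.004, 0, 0.0015], 0, 0.02], [[-0.006, 0, 0.002], 0, 0.02], [[-0.008, 0, 0.0025], 0, 0.02], [[-0.0095, 0, 0.003], 0, 0.02], [[-0.0105, 0, 0.003], 0, 0.02], [[-0.0105, 0, 0.003], 0, 0.02]]}}

```text
time_s: 22.25
position: [0.585, 0.1493, 0.138]
tool_rot: [[0.01, 1.0, 0.001], [1.0, -0.01, 0.001], [0.001, 0.001, -1.0]]
ft_force: [-1.0, 3.9, 1.8]
grip_width: 0.0241
gripper_force: 50.7
```

Release, rise and back off.

>>> {"name": "drive_tool", "arguments": {"series": [[[0, 0, 0], 0, 0.03], [[0, 0, 0], 0, 0.045], [[0, 0, 0], 0, 0.065], [[0, 0, 0], 0, 0.085], [[0, 0, 0], 0, 0.085], [[0, 0, -0.03], 0, 0.085], [[0, 0, -0.07], 0, 0.085], [[0, 0, -0.11], 0, 0.085], [[-0.03, 0, -0.14], 0, 0.085], [[-0.06, 0, -0.15], 0, 0.085], [[-0.06, 0, -0.15], 0, 0.085], [[-0.06, 0, -0.15], 0, 0.085]]}}

```text
time_s: 23.45
position: [0.5841, 0.0889, 0.2876]
tool_rot: [[0.01, 1.0, -0.0], [1.0, -0.01, 0.0], [0.0, -0.0, -1.0]]
ft_force: [-0.1, 0.2, -0.7]
grip_width: 0.0848
gripper_force: 0.0
```

```bash
python3 - <<'E'
from arms import *
st(); d=shot('wrist'); save(d,'w9.png'); P=cloud(d)
S=np.array([.5848,.1481,.075]); arms(P,S,np.array([0,0,1.]),np.array([1.,0,0]),np.array([0,1.,0]))
m=(np.hypot(P[...,0]-.585,P[...,1]-.148)<.03)&(abs(P[...,2]-.177)<.006); print('top',P[m].mean(0))
m=(np.hypot(P[...,0]-.585,P[...,1]-.148)<.055)&(P[...,2]>.0785)&(P[...,2]<.086); Q=P[m]; print('arm z',np.percentile(Q[:,2],[5,50,95]).round(4))
E
```

```text
t 23.45 p [0.5841 0.0889 0.2876] yaw -0.6 F [-0.15  0.24 -0.75] M [-0.04 -0.02  0.04] w 0.0848 g 0.0
arms [(45, 304, 0.5), (135, 315, 0.3), (-135, 267, -0.7), (-45, 262, -0.6)]
lever 767 90.3
top [0.58414955 0.14844014 0.17716351]
arm z [0.0809 0.0823 0.0837]
```

View pics/w9.png

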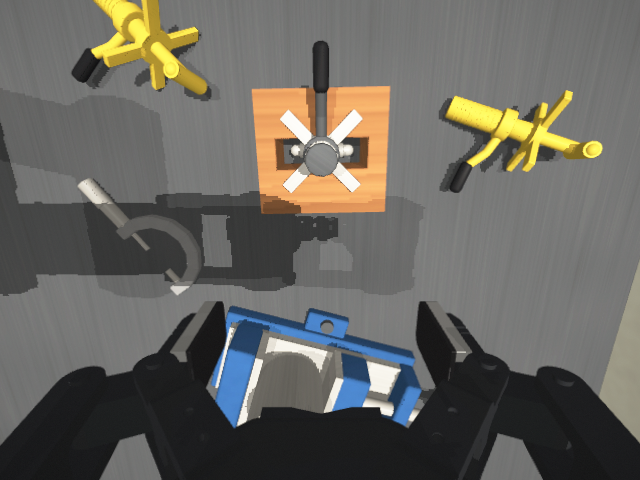

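The gauge stands upright with its stop flat on the stand, at (321,155). The lever is at the locked stop, and the plunger tips at (291,151) and (352,151) are about 72 mm apart. Handing in.

```bash
python3 -c "
from rig import env
print(env.close_job())"
```

```text
the job is handed in; nothing more can be done
None
```

I measured the tube's bore, set the gauge back upright in its stand, still locked at about 72 mm, and handed the job in at 23.5 s; no verdict came back. The tube read the same position and lean once the gauge was out, and I sent no move near the micrometer, spanner or drill.

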